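Index the eyepiece fixture to its next detent and clamp it

TASK

The index table that carries the eyepiece barrels was left standing between two stations. Push it on counter-clockwise, seen from above, until you feel the spring detent drop into the very next notch, without forcing it; then press the cam clamp lever down hand tight, so that the plate is locked there. Leave the loose parts on the mat where they are.

Things in the scene. Friction and masses are not known exactly. Their poses are not given: they have to be found in the camera images.
- base: round grey cast base of the index table, bolted down on the blue bench mat (mat top 3 mm above the bench): foot 224 mm across, wall radius 105 mm, 58 mm high. Origin on the vertical turning axis at its underside, z up. It does not move. Its yaw tells nothing of where the notches lie.
- plate: aluminium tooling disc, 236 mm across, top 72 mm above the base's underside; turns endlessly about the base's axis (origin on it, at the base's underside). Six nests on a 50 mm radius: five hold black eyepiece barrels 41 mm across, 49 mm above the plate's top, one is empty (24 mm spigot); centre nut 22 mm high. It drags: moving a hand pin takes 2 to 3 N.
- plate_top (a point): centre of the plate's top. Below the plate, unseen, a ring has six notches 60 degrees apart; the plate was clamped on it at an arbitrary angle, so no pose tells where they are. The next one is 15 to 45 degrees counter-clockwise of the start. The ball drops in by itself over the last 4 degrees and draws the plate true; pushing a pin out again takes 9 to 13 N.
- pin0 (a point): one of three equal steel hand pins for turning the plate, 120 degrees apart on a 92 mm radius, each 10 mm thick and 42 mm tall, upright on the plate; this point is 22 mm above the plate's top, on the pin's axis. This one starts on the robot's side or to its left. Any pin may be pushed.
- pin1 (a point): second hand pin, 120 degrees counter-clockwise of pin0: same point. It starts near the clamp.
- pin2 (a point): third hand pin, 240 degrees counter-clockwise of pin0: same point. It starts on the far side.
- detent (a joint): drop of the spring detent, seen at its small dark release tab (12 x 18 mm) in a slot on the far side of the base wall: 0 m = ball seated in a notch (tab up), 0.004 m = ball riding on the ring between notches (tab 4 mm lower). Its spring presses with 8 to 10 N.
- lever: cam clamp lever on a grey bracket at the base's right (-y) side: steel handle 11 mm thick, 20 mm black ball knob. Origin at the pivot, 105 mm from the table's axis, 92 mm above the base's underside (0.5 mm either way); x runs outward along the handle to the knob. Starts 31 to 38 degrees above level; stays where left. The bracket: 100 to 144 mm from the axis, 30 wide, 103 high.
- lever_knob (a point): centre of the ball knob, 96 mm from the pivot. Pressed down, the lever is loose (1 to 2 N at the knob) until its cam meets the plate's rim 15 to 28 degrees above level (it differs), then grows stiffer. Hand tight means 7 to 10 N pressed at the knob; it then stays tight by itself, somewhere between 20 degrees and level. The knob swings outward as it goes down.
- shell: bystander: loose dark binocular barrel standing on the mat, 66 mm across at most, 98 mm tall; origin at the centre of its underside
- lockring: bystander: loose black locking ring, 52 mm across, 10 mm high; origin at the centre of its underside
- driver: bystander: loose blue-handled screwdriver lying on the mat along its x axis, about 0.2 m long
- cap: bystander: loose black lens cap, 54 mm across, 13 mm high; origin at the centre of its underside
Not all that is in view belongs to the job. Of the things like the part that bears lever, leave any that is orange; of the rest the smaller one is meant.

How it is judged:
On the way, in this order (a step that is already met when the one before it is completed fails the run):
1. the plate is in the next detent, at rest, with the clamp still open (value of joint detent below 0.0012 m and x of pin0 in the frame of base below 0 m and y of pin0 in the frame of base between -0.046 and 0.046 m and angular speed of plate below 0.05 rad/s and contact force between lever and plate below 2 N), for 0.2 s.
2. the cam clamp presses on the plate's rim hand tight (contact force between lever and plate above 15 N), for 0.2 s.
At the end, for the whole second after the job is handed in: The plate rests in the notch next counter-clockwise of its start (not the one before or after: pin0 then lies on the base's -x side, within 46 mm of its x axis), the detent fully dropped (within 1.2 mm), and the cam clamp holds the plate's rim with more than 15 N by itself (value of joint detent below 0.0012 m and x of pin0 in the frame of base below 0 m and y of pin0 in the frame of base between -0.046 and 0.046 m and angular speed of plate below 0.05 rad/s and contact force between lever and plate above 15 N); the robot touches nothing.
It fails at once if the index plate is forced: the fingers push it with more than 20 N (contact force between the fingers and plate above 20 N).
It fails at once if the clamp lever is forced: the fingers push it with more than 25 N (contact force between the fingers and lever above 25 N).
It fails at once if a bystander is moved more than 20 mm or the standing barrel is tipped (distance of any of shell, cap, lockring, driver from where it was at the start of the episode above 0.02 m or angle between shell's own z axis and vertical above 0.3 rad).
It also fails if it takes over 72 s, if anything falls off the work surface, if the arm or the gripper's body presses on something with over 40 N, if the wrist force passes 120 N, or if a joint passes its speed limit or range.

ROBOT

A 7-joint arm with a two-finger parallel gripper is mounted at the origin on the work surface. World frame = base frame: x ahead of the robot, y to its left, z up, the work surface at z = 0. Lengths are in m, angles in rad, forces in N, time in s.
With the tool pointing down it reaches from about 0.425 to 0.875 m from the base axis. Payload 8.4 kg.
Tool frame: the origin (TCP) lies between the finger pads; the fingertips stand tcp_to_tips ahead of it and the grasp point (between the pads) lies 11 mm behind it (tcp_to_tips is the distance from the TCP to the fingertips, in m); z points along the fingers, y is the line along which they close (so a half turn about z gives the same grasp; the last joint's range is limited). The gripper opens to 85 mm and grips with 20 to 120 N. Pads are 22 mm wide; open, the fingers measure 114 mm over their backs; the gripper's body (76 mm by 85 mm) begins 54 mm behind the grasp point. The pads swing forward as they close: fully open they stand 13 mm farther back than shut.
Start: joints at [1.144, 0.333, 0.04, 1.465, -0.013, 1.343, -0.059], TCP at [0.209, -0.615, 0.239] pointing down, gripper open.
Joint ranges: [-2.58, 2.58], [-0.38, 2.09], [-1.3, 1.39], [0.25, 2.4], [-1.5, 4.64], [0.08, 2.09], [-2.65, 2.65]. Speed limits (rad/s): [2.22, 2.22, 2.79, 2.79, 3.14, 3.14, 3.14].

INTERFACE

Orientations are given as [roll, pitch, yaw] about the fixed x, y, z axes, in that order (R = Rz(yaw) Ry(pitch) Rx(roll)).
In Python, from station import * gives the robot as it stands. The module is installed in compiled form; this text tells all that it offers.
- The arm moves only by the shell command python3 -m jog 'ROWS'. ROWS is JSON, a list of rows, each an object of numbers: "dx", "dy", "dz": the shift along the tool's x, y, z in m; "rx", "ry", "rz": the turn, a rotation vector about the tool's x, y, z in rad; "claw": the opening, from 0 (shut) to 1 (fully open). A call has exactly 10 rows; each row shifts and turns the commanded pose from where the row before left it, along the tool's axes as they then stand; what a row does not reach is not made up. A row lasts 1/8 s, in which the tool goes at most 62.5 mm and 10.7 degrees, less where a joint would pass 70% of its speed; a pose out of reach is approached as far as the arm can. A call is refused whole if a number of a shift passes 0.0625 or a number of a turn 0.188, either way. A call with a gripper value outside its range is refused whole. The fingers move at their own pace and stop on an object; the grip force is fixed at half the most. Time passes only in rows, so rows that do not move let the fingers close, or fill a call up. It gives the time, the measured TCP pose, the force, the opening and the grip force at its end, in the units of the state.
- sense(): the state, without advancing time (a new reading comes with each control period).
- grab_frame(name): name is "scene" or "top" or "wrist"; returns a dict with "img" (480x640x3 uint8, red, green, blue), "range_z" (480x640 float32, m along the optical axis (not along the pixel's ray), 0 where there is no reading), "vertical_fov" (degrees; the focal length in pixels is half the picture's height over the tangent of half this angle, whatever the lens; pixels are square), "cx", "cy" (the principal point, pixels), "R" (3x3) and "t" (3): a world point X has camera coordinates R X + t. Camera axes: x right, y down, z forward; pixel columns grow to the right and rows downward; lengths in m; the calibration is good to about 2 mm. A picture is of the moment at which its call begins.
- finish_job(): hands the job in; it is judged then, once.
The state is a dict: "clock": time; "joints": joint angles; "joint_vel": joint speeds; "effort": joint torques, N m; "tool_pos": TCP position; "orientation": TCP orientation; "ft_force": force on the tool from outside, world axes, zero at the start; "wrist_torque": the same for the moment, N m; "grip_width": opening from 0.0 (shut) to 1.0 (fully open); "gripper_force": force on a finger pad.
Only numpy, scipy, OpenCV 4.12 (cv2) and the standard library are available. Lean on these libraries where they do the work, as an engineer would, in place of code of your own. Each camera call takes 0.05 s, during which the arm holds its last target. There are 200 camera calls.

## Working session

There is one attempt and no reset: what is moved stays moved. The work goes in short steps, Python scripts to look and compute and a shell command to move; the robot and the scene stay as the last step left them, time stands still between calls to the robot, and variables do not carry over. Pictures are saved under pics/ and viewed, at most 10 in all, crops included, and the job is handed in when it is done.

```bash
mkdir -p pics; python3 - <<'E'
from station import *
import cv2,numpy as np
s=sense();print(s)
for n in("scene","top"):
    f=grab_frame(n);cv2.imwrite(f"pics/{n}0.png",f["img"][:,:,::-1]);np.savez(f"{n}0.npz",**f)
    print(n,f["vertical_fov"],f["cx"],f["cy"],f["R"].round(3),f["t"])
try: print(tcp_to_tips)
except Exception as e: print(e)
E
```

```text
{'clock': 0.0, 'joints': array([ 1.14379488,  0.33386824,  0.03987787,  1.46631115, -0.01340235,
        1.34327906, -0.05848288]), 'joint_vel': array([-6.99875299e-04,  1.95409156e-03,  6.19434583e-05, -3.35445310e-04,
        1.30703833e-03,  1.19443230e-03,  3.47778353e-04]), 'effort': array([-3.32275858e-04, -6.58547330e+01,  1.36498611e+00, -4.05556548e+01,
        1.67372322e-02,  1.26700927e-02, -5.41580664e-05]), 'tool_pos': array([ 0.20910041, -0.61496894,  0.23842937]), 'orientation': array([-3.13999641e+00,  1.06286261e-04,  3.27796518e-01]), 'ft_force': array([ 0.001845  , -0.59030545, -0.67062691]), 'wrist_torque': array([-0.00860717,  0.00767692,  0.03317392]), 'gripper_force': 0.0, 'grip_width': 0.9988312433482488}
scene 51.00648523287454 322.1341309186018 236.98626058392875 [[-0.55   0.835 -0.002]
 [ 0.456  0.298 -0.839]
 [-0.7   -0.462 -0.545]] [ 0.3073745  -0.2062024   1.53240227]
top 46.27141101229676 331.6339789365384 238.46555626452965 [[-0.019 -1.    -0.002]
 [-0.979  0.019 -0.205]
 [ 0.205 -0.002 -0.979]] [0.02093229 0.60726717 1.26578166]
0.008
```

View pics/top0.png

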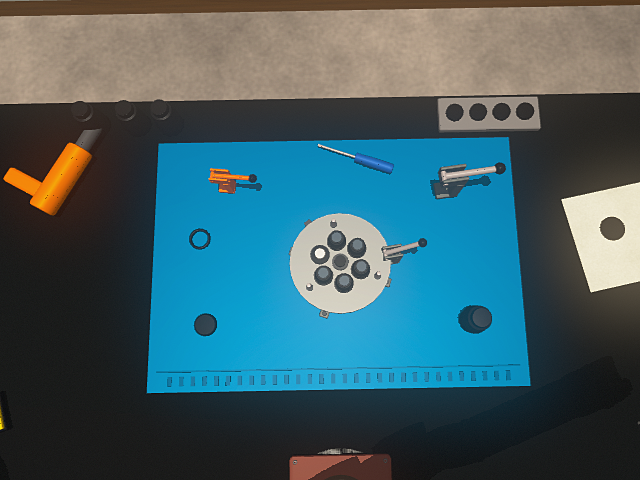

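View pics/scene0.png

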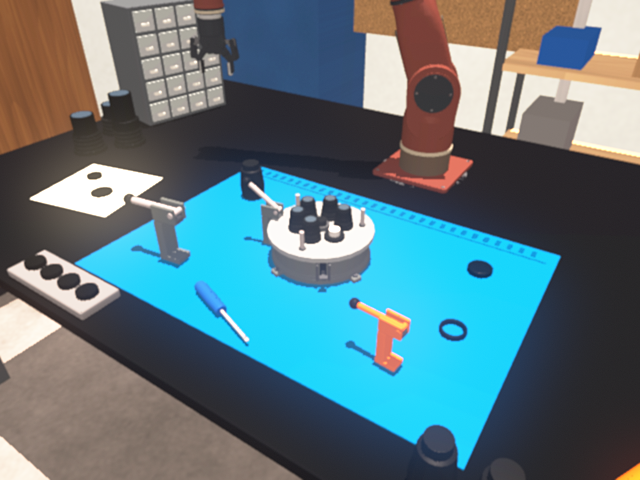

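The top view shows the plate centred near (340,262). The pins are at (309,287) for pin0, (378,276) for pin1 and (333,224) for pin2. The clamp knob is at (422,243), on the bracket fixed to the base. The larger lever at (470,175) and the orange one at (235,178) are decoys. The driver, ring, cap and standing barrel are all clear of the table.

```bash
cat > h.py <<'E'
import numpy as np,cv2
def cam(f):
    fl=240/np.tan(np.radians(float(f["vertical_fov"]))/2); return fl,float(f["cx"]),float(f["cy"]),f["R"],f["t"]
def onz(f,u,v,z):
    fl,cx,cy,R,t=cam(f); d=R.T@np.array([(u-cx)/fl,(v-cy)/fl,1]); o=-R.T@t
    return o+d*(z-o[2])/d[2]
def cloud(f):
    fl,cx,cy,R,t=cam(f); v,u=np.mgrid[:480,:640]; z=f["range_z"].astype(float)
    P=np.stack([(u-cx)/fl*z,(v-cy)/fl*z,z],-1)-t
    P=P@R; P[z==0]=np.nan; return P
E
python3 - <<'E'
from h import *
f=np.load("top0.npz"); P=cloud(f); Z=P[...,2]; img=f["img"]
print("mat z",np.nanmedian(Z[350:360,230:300]))
m=np.zeros((480,640),bool); m[190:330,270:400]=1
pl=(abs(Z-.075)<.006)&m&(img.min(2)>120)
c=max(cv2.findContours(pl.astype('uint8'),0,1)[0],key=cv2.contourArea)
h=cv2.convexHull(c)[:,0]
W=np.array([onz(f,u,v,.075) for u,v in h])
A=np.c_[2*W[:,:2],np.ones(len(W))]; s=np.linalg.lstsq(A,(W[:,:2]**2).sum(1),rcond=None)[0]
C=s[:2];print("centre",C,"r",np.sqrt(s[2]+C@C),"plate z",np.nanmedian(Z[pl]))
for n,(u,v) in dict(p0=(309,287),p1=(378,276),p2=(333,224)).items():
    w=onz(f,u,v,.110); d=w[:2]-C; print(n,w,np.hypot(*d),np.degrees(np.arctan2(d[1],d[0])),np.nanmax(Z[v-5:v+6,u-5:u+6]))
print("pin centroid check")
k=(np.abs(np.mgrid[:480,:640][0]-243)<8)&(np.abs(np.mgrid[:480,:640][1]-422)<8)&(Z>.11)
print("knob pts",k.sum(),np.nanmean(P[k],0),np.nanmax(Z[k]))
vv,uu=np.nonzero(k);w=onz(f,uu.mean(),vv.mean(),np.nanmax(Z[k])-.007);d=w[:2]-C
print("knob",w,np.hypot(*d),np.degrees(np.arctan2(d[1],d[0])))
for n,(u,v) in dict(shell=(478,317),ring=(200,239),cap=(205,324)).items(): print(n,onz(f,u,v,.05))
big=cv2.resize(img[200:330,270:450,::-1],None,fx=4.4,fy=4.4,interpolation=cv2.INTER_CUBIC);cv2.imwrite("pics/crop.png",big)
E
```

```text
mat z 0.0028248451223627834
centre [ 0.54899965 -0.00842024] r 0.11705429654291619 plate z 0.07460184227286236
p0 [0.48763693 0.06211681 0.11      ] 0.09349255633790422 131.0211783805201 0.12193784370248203
p1 [ 0.50946388 -0.09326686  0.11      ] 0.09360569794946173 -114.98398786802575 0.12166937944326348
p2 [0.6315228  0.00554409 0.11      ] 0.08369631145329497 9.60444439748895 0.12019752815314591
pin centroid check
knob pts 81 [ 0.57550601 -0.18629781  0.15385596] 0.16497530843650565
knob [ 0.57468996 -0.18564419  0.15797531] 0.17907629942583653 -81.75187895625105
shell [ 0.4175487  -0.32673144  0.05      ]
ring [0.61511818 0.32382501 0.05      ]
cap [0.41358059 0.30637838 0.05      ]
```

View pics/crop.png

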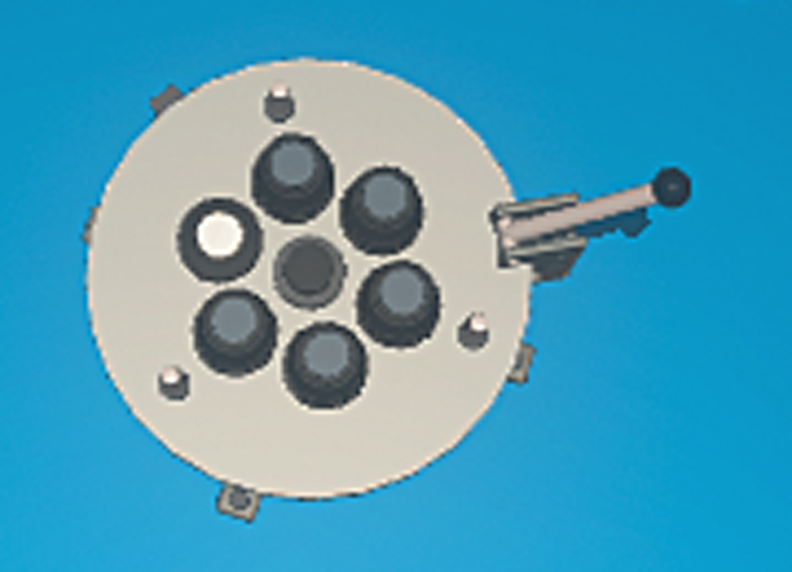

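The crop shows the pin tops at about (177,375), (479,322) and (279,90) in crop pixels, and the lever handle running from (510,235) to the knob at (670,187). The lever is clear of the plate's pins. Next I refine these and compute the approach.

```bash
python3 - <<'E'
from h import *
from station import sense
f=np.load("top0.npz"); C=np.array([.549,-.0084])
for n,(a,b) in dict(p0=(177,376),p1=(479,323),p2=(279,91)).items():
    w=onz(f,270+a/4.4,200+b/4.4,.117);d=w[:2]-C;print(n,w,np.hypot(*d),np.degrees(np.arctan2(d[1],d[0])))
w0=onz(f,270+510/4.4,200+232/4.4,.098);w1=onz(f,270+670/4.4,200+186/4.4,.152);d=w1-w0
print("lever",w0,w1,np.degrees(np.arctan2(d[1],d[0])),np.hypot(*d[:2]), [np.degrees(np.arctan2(*(w-np.r_[C,0])[[1,0]])) for w in(w0,w1)])
a=np.radians(131);p=C+.092*np.array([np.cos(a),np.sin(a)]); ps=a-np.pi/2
tx=np.array([np.cos(ps),np.sin(ps)]); tgt=p+.026*tx+.002*np.array([np.cos(a),np.sin(a)])
s=sense(); y=s["orientation"][2]; D=tgt-s["tool_pos"][:2]
print("pin0",p,"tgt",tgt,"yaw",ps,"tool-frame shift",D@[np.cos(y),np.sin(y)],D@[np.sin(y),-np.cos(y)])
E
```

```text
p0 [0.49018696 0.05906145 0.117     ] 0.08949872185228665 131.08198869336852
p1 [ 0.51429036 -0.0948245   0.117     ] 0.09313406078569587 -111.88128735674961
p2 [0.63762698 0.00449124 0.117     ] 0.08955961887637445 8.275922304153392
lever [ 0.5644451  -0.11429757  0.098     ] [ 0.57645199 -0.18980448  0.152     ] -80.9646442026504 0.07645560097042074 [np.float64(-81.7019521471851), np.float64(-81.39470805348488)]
pin0 [0.48864257 0.06103328] tgt [0.5069529  0.07960024] yaw 0.715584993317675 tool-frame shift 0.5056103251818592 -0.5617625094922537
```

```bash
python3 -m jog '[{"dx":0.0337,"dy":-0.0374,"claw":0},{"dx":0.0337,"dy":-0.0374,"claw":0},{"dx":0.0337,"dy":-0.0374,"claw":0},{"dx":0.0337,"dy":-0.0374,"claw":0},{"dx":0.0337,"dy":-0.0374,"claw":0},{"dx":0.0337,"dy":-0.0374,"claw":0},{"dx":0.0337,"dy":-0.0374,"claw":0},{"dx":0.0337,"dy":-0.0374,"claw":0},{"dx":0.0337,"dy":-0.0374,"claw":0},{"dx":0.0337,"dy":-0.0374,"claw":0}]'
python3 -m jog '[{"dx":0.0337,"dy":-0.0374,"claw":0},{"dx":0.0337,"dy":-0.0374,"claw":0},{"dx":0.0337,"dy":-0.0374,"claw":0},{"dx":0.0337,"dy":-0.0374,"claw":0},{"dx":0.0337,"dy":-0.0374,"claw":0},{"rz":-0.129,"claw":0},{"rz":-0.129,"claw":0},{"rz":-0.129,"claw":0},{"claw":0},{"claw":0}]'
python3 - <<'E'
from station import *
import cv2
f=grab_frame("wrist");cv2.imwrite("pics/w1.png",f["img"][:,:,::-1])
print(sense()["ft_force"])
E
```

```text
[-0.34166459  0.35348053  0.35509521]invalid input at $[0]: expected keys dx, dy, dz, rx, ry, rz, claw
invalid input at $[0]: expected keys dx, dy, dz, rx, ry, rz, claw
```

View pics/w1.png

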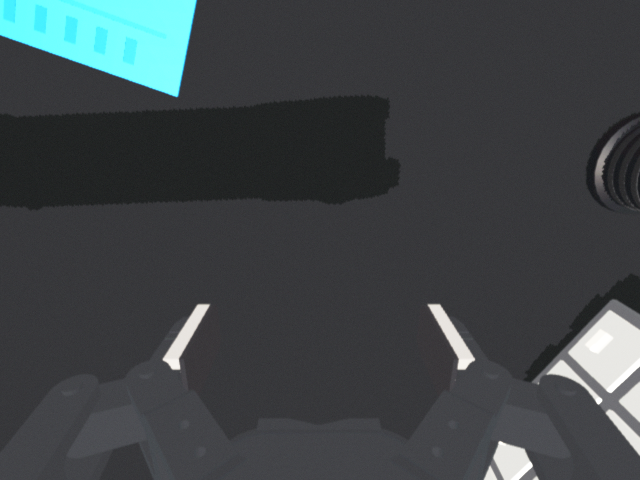

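The move was refused because every row needs all the keys. The wrist view only shows the dark bench and the open fingers, so I'm sending it again in full.

```bash
python3 -m jog '[{"dx":0.0337,"dy":-0.0374,"dz":0,"rx":0,"ry":0,"rz":0,"claw":0},{"dx":0.0337,"dy":-0.0374,"dz":0,"rx":0,"ry":0,"rz":0,"claw":0},{"dx":0.0337,"dy":-0.0374,"dz":0,"rx":0,"ry":0,"rz":0,"claw":0},{"dx":0.0337,"dy":-0.0374,"dz":0,"rx":0,"ry":0,"rz":0,"claw":0},{"dx":0.0337,"dy":-0.0374,"dz":0,"rx":0,"ry":0,"rz":0,"claw":0},{"dx":0.0337,"dy":-0.0374,"dz":0,"rx":0,"ry":0,"rz":0,"claw":0},{"dx":0.0337,"dy":-0.0374,"dz":0,"rx":0,"ry":0,"rz":0,"claw":0},{"dx":0.0337,"dy":-0.0374,"dz":0,"rx":0,"ry":0,"rz":0,"claw":0},{"dx":0.0337,"dy":-0.0374,"dz":0,"rx":0,"ry":0,"rz":0,"claw":0},{"dx":0.0337,"dy":-0.0374,"dz":0,"rx":0,"ry":0,"rz":0,"claw":0}]'
python3 -m jog '[{"dx":0.0337,"dy":-0.0374,"dz":0,"rx":0,"ry":0,"rz":0,"claw":0},{"dx":0.0337,"dy":-0.0374,"dz":0,"rx":0,"ry":0,"rz":0,"claw":0},{"dx":0.0337,"dy":-0.0374,"dz":0,"rx":0,"ry":0,"rz":0,"claw":0},{"dx":0.0337,"dy":-0.0374,"dz":0,"rx":0,"ry":0,"rz":0,"claw":0},{"dx":0.0337,"dy":-0.0374,"dz":0,"rx":0,"ry":0,"rz":0,"claw":0},{"dx":0,"dy":0,"dz":0,"rx":0,"ry":0,"rz":-0.129,"claw":0},{"dx":0,"dy":0,"dz":0,"rx":0,"ry":0,"rz":-0.129,"claw":0},{"dx":0,"dy":0,"dz":0,"rx":0,"ry":0,"rz":-0.129,"claw":0},{"dx":0,"dy":0,"dz":0,"rx":0,"ry":0,"rz":0,"claw":0},{"dx":0,"dy":0,"dz":0,"rx":0,"ry":0,"rz":0,"claw":0}]'
python3 - <<'E'
from station import *
import cv2
f=grab_frame("wrist");cv2.imwrite("pics/w2.png",f["img"][:,:,::-1])
E
```

```text
clock: 1.4
tool_pos: [0.4082, -0.1512, 0.2393]
orientation: [3.141, -0.0, 0.328]
ft_force: [0.8, 0.0, -0.4]
grip_width: -0.003
gripper_force: 0.0
clock: 2.65
tool_pos: [0.5072, 0.0784, 0.2392]
orientation: [-3.141, 0.0, 0.712]
ft_force: [-0.4, -0.1, 0.2]
grip_width: -0.0
gripper_force: 0.0
```

View pics/w2.png

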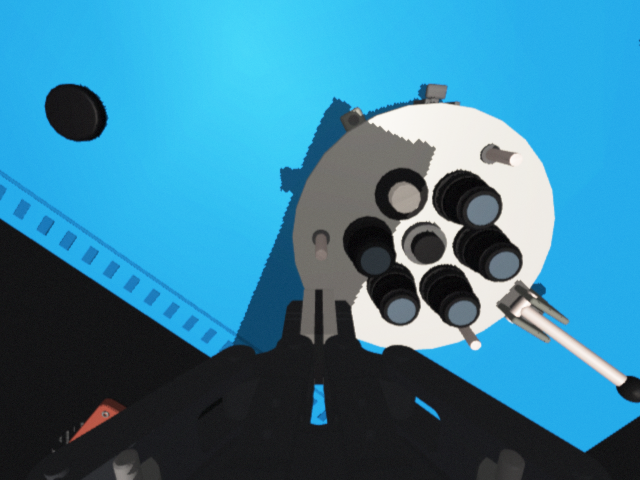

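The closed fingers are at (320,300) and pin0 is at (321,245), lined up with the tool. The barrels sit inboard, and the lever is at lower right, from (520,300) to (630,388). I'm measuring pin0 from the depth image.

```bash
python3 - <<'E'
from h import *
from station import *
f=grab_frame("wrist");P=cloud(f);s=sense()
y=s["orientation"][2]
sub=P[220:275,300:345].reshape(-1,3); k=(sub[:,2]>.090)&(sub[:,2]<.125); q=sub[k]
print(k.sum(),q.mean(0),q.min(0),q.max(0))
for u,v in [(321,237),(516,158),(475,345)]:
    sub=P[v-9:v+10,u-12:u+13].reshape(-1,3); t=sub[(sub[:,2]>.108)&(sub[:,2]<.125)]
    print(len(t),t.mean(0) if len(t) else "")
d=q.mean(0)-s["tool_pos"];print("pin0 in tool",d@[np.cos(y),np.sin(y),0],d@[np.sin(y),-np.cos(y),0])
pl=P[120:340,300:550].reshape(-1,3);print("plate z",np.nanmedian(pl[abs(pl[:,2]-.075)<.006],0))
E
```

```text
238 [0.49316863 0.06386841 0.10942069] [0.48682838 0.05814682 0.09039394] [0.49673668 0.06735018 0.11851038]
4 [0.49551008 0.06504595 0.10837916]
217 [0.6392589  0.00570022 0.11511437]
154 [ 0.51599809 -0.09305954  0.11460064]
pin0 in tool -0.020143195129357104 0.0018277038654371572
plate z [0.56782973 0.01800824 0.07500326]
```

```bash
python3 -m jog '[{"dx":0,"dy":0,"dz":0.03,"rx":0,"ry":0,"rz":0,"claw":0},{"dx":0,"dy":0,"dz":0.03,"rx":0,"ry":0,"rz":0,"claw":0},{"dx":0,"dy":0,"dz":0.03,"rx":0,"ry":0,"rz":0,"claw":0},{"dx":0,"dy":0,"dz":0.025,"rx":0,"ry":0,"rz":0,"claw":0},{"dx":0,"dy":0,"dz":0.015,"rx":0,"ry":0,"rz":0,"claw":0},{"dx":0,"dy":0,"dz":0.01,"rx":0,"ry":0,"rz":0,"claw":0},{"dx":0,"dy":0,"dz":0,"rx":0,"ry":0,"rz":0,"claw":0},{"dx":0,"dy":0,"dz":0,"rx":0,"ry":0,"rz":0,"claw":0},{"dx":0,"dy":0,"dz":0,"rx":0,"ry":0,"rz":0,"claw":0},{"dx":0,"dy":0,"dz":0,"rx":0,"ry":0,"rz":0,"claw":0}]'
python3 -m jog '[{"dx":-0.002,"dy":0,"dz":0,"rx":0,"ry":0,"rz":0,"claw":0},{"dx":-0.001,"dy":0,"dz":0,"rx":0,"ry":0,"rz":0,"claw":0},{"dx":-0.001,"dy":0,"dz":0,"rx":0,"ry":0,"rz":0,"claw":0},{"dx":-0.001,"dy":0,"dz":0,"rx":0,"ry":0,"rz":0,"claw":0},{"dx":-0.001,"dy":0,"dz":0,"rx":0,"ry":0,"rz":0,"claw":0},{"dx":-0.001,"dy":0,"dz":0,"rx":0,"ry":0,"rz":0,"claw":0},{"dx":-0.001,"dy":0,"dz":0,"rx":0,"ry":0,"rz":0,"claw":0},{"dx":-0.001,"dy":0,"dz":0,"rx":0,"ry":0,"rz":0,"claw":0},{"dx":-0.001,"dy":0,"dz":0,"rx":0,"ry":0,"rz":0,"claw":0},{"dx":0,"dy":0,"dz":0,"rx":0,"ry":0,"rz":0,"claw":0}]'
```

```text
clock: 4.0
tool_pos: [0.5075, 0.0785, 0.0998]
orientation: [3.141, -0.001, 0.715]
ft_force: [-1.1, -0.2, -0.3]
grip_width: -0.003
gripper_force: 0.0
clock: 5.25
tool_pos: [0.5005, 0.073, 0.0996]
orientation: [3.142, -0.002, 0.715]
ft_force: [5.2, 4.9, -2.5]
grip_width: 0.003
gripper_force: 3.0
```

```bash
python3 -m jog '[{"dx":-0.0005,"dy":0,"dz":0,"rx":0,"ry":0,"rz":0,"claw":0},{"dx":-0.0005,"dy":0,"dz":0,"rx":0,"ry":0,"rz":0,"claw":0},{"dx":-0.0005,"dy":0,"dz":0,"rx":0,"ry":0,"rz":0,"claw":0},{"dx":0,"dy":0,"dz":0,"rx":0,"ry":0,"rz":0,"claw":0},{"dx":0,"dy":0,"dz":0,"rx":0,"ry":0,"rz":0,"claw":0},{"dx":0,"dy":0,"dz":0,"rx":0,"ry":0,"rz":0,"claw":0},{"dx":0,"dy":0,"dz":0,"rx":0,"ry":0,"rz":0,"claw":0},{"dx":0,"dy":0,"dz":0,"rx":0,"ry":0,"rz":0,"claw":0},{"dx":0,"dy":0,"dz":0,"rx":0,"ry":0,"rz":0,"claw":0},{"dx":0,"dy":0,"dz":0,"rx":0,"ry":0,"rz":0,"claw":0}]'
python3 - <<'E'
from station import *
import cv2
from h import *
f=grab_frame("wrist");cv2.imwrite("pics/w3.png",f["img"][:,:,::-1]);np.savez("w3.npz",**f)
E
```

```text
clock: 6.5
tool_pos: [0.499, 0.0718, 0.0996]
orientation: [-3.141, -0.002, 0.715]
ft_force: [3.8, 4.7, -1.7]
grip_width: 0.0
gripper_force: 2.6
```

View pics/w3.png

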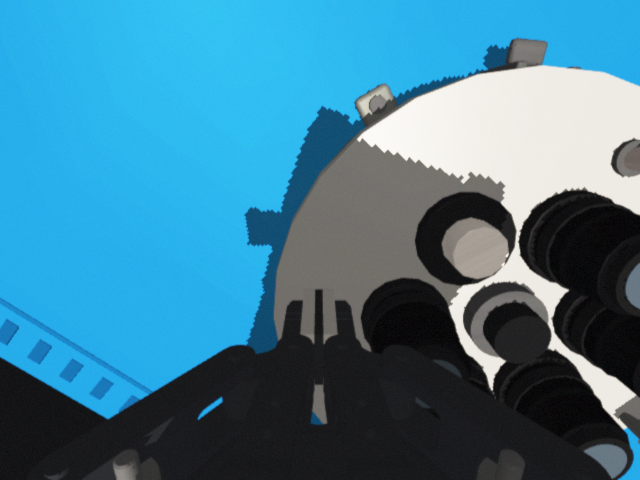

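The closed fingers sit beside pin0, and the right knuckle at about (380,340) is close to the barrel at (400,320). That may explain the extra force. I'll back off, raise and shift outward, then push again.

```bash
python3 -m jog '[{"dx":0.005,"dy":0,"dz":0,"rx":0,"ry":0,"rz":0,"claw":0},{"dx":0,"dy":-0.005,"dz":-0.008,"rx":0,"ry":0,"rz":0,"claw":0},{"dx":0,"dy":0,"dz":0,"rx":0,"ry":0,"rz":0,"claw":0},{"dx":-0.002,"dy":0,"dz":0,"rx":0,"ry":0,"rz":0,"claw":0},{"dx":-0.0015,"dy":0,"dz":0,"rx":0,"ry":0,"rz":0,"claw":0},{"dx":-0.001,"dy":0,"dz":0,"rx":0,"ry":0,"rz":0,"claw":0},{"dx":-0.001,"dy":0,"dz":0,"rx":0,"ry":0,"rz":0,"claw":0},{"dx":-0.001,"dy":0,"dz":0,"rx":0,"ry":0,"rz":0,"claw":0},{"dx":0,"dy":0,"dz":0,"rx":0,"ry":0,"rz":0,"claw":0},{"dx":0,"dy":0,"dz":0,"rx":0,"ry":0,"rz":0,"claw":0}]'
python3 -m jog '[{"dx":-0.001,"dy":0,"dz":0,"rx":0,"ry":0,"rz":-0.011,"claw":0},{"dx":-0.001,"dy":0,"dz":0,"rx":0,"ry":0,"rz":-0.011,"claw":0},{"dx":-0.001,"dy":0,"dz":0,"rx":0,"ry":0,"rz":-0.011,"claw":0},{"dx":-0.001,"dy":0,"dz":0,"rx":0,"ry":0,"rz":-0.011,"claw":0},{"dx":-0.001,"dy":0,"dz":0,"rx":0,"ry":0,"rz":-0.011,"claw":0},{"dx":0,"dy":0,"dz":0,"rx":0,"ry":0,"rz":0,"claw":0},{"dx":0,"dy":0,"dz":0,"rx":0,"ry":0,"rz":0,"claw":0},{"dx":0,"dy":0,"dz":0,"rx":0,"ry":0,"rz":0,"claw":0},{"dx":0,"dy":0,"dz":0,"rx":0,"ry":0,"rz":0,"claw":0},{"dx":0,"dy":0,"dz":0,"rx":0,"ry":0,"rz":0,"claw":0}]'
cat > ang.py <<'E'
from station import *
from h import *
C=np.array([.549,-.0085]); f=grab_frame("top");P=cloud(f)
d=P[...,:2]-C; r=np.hypot(d[...,0],d[...,1]); m=(r>.082)&(r<.102)&(P[...,2]>.085)&(P[...,2]<.125)
a=np.degrees(np.arctan2(d[...,1],d[...,0]))
n,l,st,ce=cv2.connectedComponentsWithStats(m.astype('uint8'))
s=sense();x=np.append(s["tool_pos"][:2]-C,0)
print([(round(float(np.median(a[l==i])),1),int(st[i,4])) for i in range(1,n) if st[i,4]>3],"tool ang %.1f r %.4f F"%(np.degrees(np.arctan2(x[1],x[0])),np.hypot(x[0],x[1])),s["ft_force"].round(1),s["clock"])
E
python3 ang.py
python3 - <<'E'
from h import *
f=np.load("top0.npz");C=np.array([.549,-.0085]);P=cloud(f)
d=P[...,:2]-C; r=np.hypot(d[...,0],d[...,1]); m=(r>.082)&(r<.102)&(P[...,2]>.085)&(P[...,2]<.125)
a=np.degrees(np.arctan2(d[...,1],d[...,0]));n,l,st,ce=cv2.connectedComponentsWithStats(m.astype('uint8'))
print([(round(float(np.median(a[l==i])),1),int(st[i,4])) for i in range(1,n) if st[i,4]>3])
E
```

```text
clock: 7.8
tool_pos: [0.4945, 0.0741, 0.1075]
orientation: [3.142, -0.001, 0.715]
ft_force: [3.2, 2.8, -1.7]
grip_width: -0.001
gripper_force: 2.4
clock: 9.05
tool_pos: [0.4903, 0.0704, 0.1073]
orientation: [-3.141, 0.0, 0.77]
ft_force: [-0.3, 4.5, 0.3]
grip_width: -0.001
gripper_force: 1.5
[(17.0, 24), (-77.6, 9), (-87.1, 5), (-104.5, 25)] tool ang 126.6 r 0.0984 F [ 0.   4.1 -0.2] 9.1
[(9.0, 30), (-77.5, 7), (-87.2, 6), (-112.5, 24), (129.4, 21)]
```

```bash
cat >> ang.py <<'E'
p=[float(np.median(a[l==i])) for i in range(1,n) if st[i,4]>12 and 0<np.median(a[l==i])<70]
gap=p[0]+120-np.degrees(np.arctan2(x[1],x[0])); F=np.hypot(*s["ft_force"][:2]); print("plate +%.1f gap %.1f F %.1f"%(p[0]-9,gap,F))
import sys; sys.exit(0 if gap<11.8 and F<7.5 else 1)
E
python3 -m jog '[{"dx":-0.001,"dy":0,"dz":0,"rx":0,"ry":0,"rz":-0.0105,"claw":0},{"dx":-0.001,"dy":0,"dz":0,"rx":0,"ry":0,"rz":-0.0105,"claw":0},{"dx":-0.001,"dy":0,"dz":0,"rx":0,"ry":0,"rz":-0.0105,"claw":0},{"dx":-0.001,"dy":0,"dz":0,"rx":0,"ry":0,"rz":-0.0105,"claw":0},{"dx":0,"dy":0,"dz":0,"rx":0,"ry":0,"rz":0,"claw":0},{"dx":0,"dy":0,"dz":0,"rx":0,"ry":0,"rz":0,"claw":0},{"dx":0,"dy":0,"dz":0,"rx":0,"ry":0,"rz":0,"claw":0},{"dx":0,"dy":0,"dz":0,"rx":0,"ry":0,"rz":0,"claw":0},{"dx":0,"dy":0,"dz":0,"rx":0,"ry":0,"rz":0,"claw":0},{"dx":0,"dy":0,"dz":0,"rx":0,"ry":0,"rz":0,"claw":0}]' && python3 ang.py &&
python3 -m jog '[{"dx":-0.001,"dy":0,"dz":0,"rx":0,"ry":0,"rz":-0.0105,"claw":0},{"dx":-0.001,"dy":0,"dz":0,"rx":0,"ry":0,"rz":-0.0105,"claw":0},{"dx":-0.001,"dy":0,"dz":0,"rx":0,"ry":0,"rz":-0.0105,"claw":0},{"dx":-0.001,"dy":0,"dz":0,"rx":0,"ry":0,"rz":-0.0105,"claw":0},{"dx":0,"dy":0,"dz":0,"rx":0,"ry":0,"rz":0,"claw":0},{"dx":0,"dy":0,"dz":0,"rx":0,"ry":0,"rz":0,"claw":0},{"dx":0,"dy":0,"dz":0,"rx":0,"ry":0,"rz":0,"claw":0},{"dx":0,"dy":0,"dz":0,"rx":0,"ry":0,"rz":0,"claw":0},{"dx":0,"dy":0,"dz":0,"rx":0,"ry":0,"rz":0,"claw":0},{"dx":0,"dy":0,"dz":0,"rx":0,"ry":0,"rz":0,"claw":0}]' && python3 ang.py
```

```text
clock: 10.35
tool_pos: [0.4875, 0.0679, 0.1073]
orientation: [-3.141, -0.0, 0.812]
ft_force: [0.6, 5.2, -1.6]
grip_width: 0.005
gripper_force: 2.1
[(18.7, 25), (-81.2, 13), (-103.0, 26)] tool ang 128.8 r 0.0981 F [ 0.5  5.5 -1.6] 10.4
plate +9.7 gap 9.9 F 5.5
clock: 11.65
tool_pos: [0.4848, 0.0648, 0.1073]
orientation: [-3.141, -0.0, 0.854]
ft_force: [1.1, 4.9, -1.0]
grip_width: -0.001
gripper_force: 1.9
[(21.8, 26), (-76.8, 8), (-87.2, 7), (-100.5, 22)] tool ang 131.2 r 0.0975 F [-0.2  5.2  0.4] 11.7
plate +12.8 gap 10.5 F 5.2
```

```bash
python3 -m jog '[{"dx":-0.001,"dy":0,"dz":0,"rx":0,"ry":0,"rz":-0.0105,"claw":0},{"dx":-0.001,"dy":0,"dz":0,"rx":0,"ry":0,"rz":-0.0105,"claw":0},{"dx":-0.001,"dy":0,"dz":0,"rx":0,"ry":0,"rz":-0.0105,"claw":0},{"dx":-0.001,"dy":0,"dz":0,"rx":0,"ry":0,"rz":-0.0105,"claw":0},{"dx":-0.001,"dy":0,"dz":0,"rx":0,"ry":0,"rz":-0.0105,"claw":0},{"dx":0,"dy":0,"dz":0,"rx":0,"ry":0,"rz":0,"claw":0},{"dx":0,"dy":0,"dz":0,"rx":0,"ry":0,"rz":0,"claw":0},{"dx":0,"dy":0,"dz":0,"rx":0,"ry":0,"rz":0,"claw":0},{"dx":0,"dy":0,"dz":0,"rx":0,"ry":0,"rz":0,"claw":0},{"dx":0,"dy":0,"dz":0,"rx":0,"ry":0,"rz":0,"claw":0}]' >/dev/null && python3 ang.py &&
python3 -m jog '[{"dx":-0.001,"dy":0,"dz":0,"rx":0,"ry":0,"rz":-0.0105,"claw":0},{"dx":-0.001,"dy":0,"dz":0,"rx":0,"ry":0,"rz":-0.0105,"claw":0},{"dx":-0.001,"dy":0,"dz":0,"rx":0,"ry":0,"rz":-0.0105,"claw":0},{"dx":-0.001,"dy":0,"dz":0,"rx":0,"ry":0,"rz":-0.0105,"claw":0},{"dx":-0.001,"dy":0,"dz":0,"rx":0,"ry":0,"rz":-0.0105,"claw":0},{"dx":0,"dy":0,"dz":0,"rx":0,"ry":0,"rz":0,"claw":0},{"dx":0,"dy":0,"dz":0,"rx":0,"ry":0,"rz":0,"claw":0},{"dx":0,"dy":0,"dz":0,"rx":0,"ry":0,"rz":0,"claw":0},{"dx":0,"dy":0,"dz":0,"rx":0,"ry":0,"rz":0,"claw":0},{"dx":0,"dy":0,"dz":0,"rx":0,"ry":0,"rz":0,"claw":0}]' >/dev/null && python3 ang.py &&
python3 -m jog '[{"dx":-0.001,"dy":0,"dz":0,"rx":0,"ry":0,"rz":-0.0105,"claw":0},{"dx":-0.001,"dy":0,"dz":0,"rx":0,"ry":0,"rz":-0.0105,"claw":0},{"dx":-0.001,"dy":0,"dz":0,"rx":0,"ry":0,"rz":-0.0105,"claw":0},{"dx":-0.001,"dy":0,"dz":0,"rx":0,"ry":0,"rz":-0.0105,"claw":0},{"dx":-0.001,"dy":0,"dz":0,"rx":0,"ry":0,"rz":-0.0105,"claw":0},{"dx":0,"dy":0,"dz":0,"rx":0,"ry":0,"rz":0,"claw":0},{"dx":0,"dy":0,"dz":0,"rx":0,"ry":0,"rz":0,"claw":0},{"dx":0,"dy":0,"dz":0,"rx":0,"ry":0,"rz":0,"claw":0},{"dx":0,"dy":0,"dz":0,"rx":0,"ry":0,"rz":0,"claw":0},{"dx":0,"dy":0,"dz":0,"rx":0,"ry":0,"rz":0,"claw":0}]' >/dev/null && python3 ang.py
```

```text
[(24.7, 25), (-82.4, 16), (-97.2, 24)] tool ang 134.3 r 0.0964 F [ 0.2  0.7 -0.3] 13.0
plate +15.7 gap 10.4 F 0.7
[(27.4, 27), (-92.5, 39)] tool ang 137.2 r 0.0958 F [ 0.   3.3 -0.5] 14.3
plate +18.4 gap 10.3 F 3.3
[(30.4, 27), (-76.1, 8), (-87.8, 6), (-91.3, 24)] tool ang 140.1 r 0.0953 F [-0.9  3.5 -1.6] 15.6
plate +21.4 gap 10.3 F 3.6
```

```bash
python3 -m jog '[{"dx":-0.001,"dy":-0.0002,"dz":0,"rx":0,"ry":0,"rz":-0.0105,"claw":0},{"dx":-0.001,"dy":-0.0002,"dz":0,"rx":0,"ry":0,"rz":-0.0105,"claw":0},{"dx":-0.001,"dy":-0.0002,"dz":0,"rx":0,"ry":0,"rz":-0.0105,"claw":0},{"dx":-0.001,"dy":-0.0002,"dz":0,"rx":0,"ry":0,"rz":-0.0105,"claw":0},{"dx":-0.001,"dy":-0.0002,"dz":0,"rx":0,"ry":0,"rz":-0.0105,"claw":0},{"dx":0,"dy":0,"dz":0,"rx":0,"ry":0,"rz":0,"claw":0},{"dx":0,"dy":0,"dz":0,"rx":0,"ry":0,"rz":0,"claw":0},{"dx":0,"dy":0,"dz":0,"rx":0,"ry":0,"rz":0,"claw":0},{"dx":0,"dy":0,"dz":0,"rx":0,"ry":0,"rz":0,"claw":0},{"dx":0,"dy":0,"dz":0,"rx":0,"ry":0,"rz":0,"claw":0}]' >/dev/null && python3 ang.py &&
python3 -m jog '[{"dx":-0.001,"dy":-0.0002,"dz":0,"rx":0,"ry":0,"rz":-0.0105,"claw":0},{"dx":-0.001,"dy":-0.0002,"dz":0,"rx":0,"ry":0,"rz":-0.0105,"claw":0},{"dx":-0.001,"dy":-0.0002,"dz":0,"rx":0,"ry":0,"rz":-0.0105,"claw":0},{"dx":-0.001,"dy":-0.0002,"dz":0,"rx":0,"ry":0,"rz":-0.0105,"claw":0},{"dx":-0.001,"dy":-0.0002,"dz":0,"rx":0,"ry":0,"rz":-0.0105,"claw":0},{"dx":0,"dy":0,"dz":0,"rx":0,"ry":0,"rz":0,"claw":0},{"dx":0,"dy":0,"dz":0,"rx":0,"ry":0,"rz":0,"claw":0},{"dx":0,"dy":0,"dz":0,"rx":0,"ry":0,"rz":0,"claw":0},{"dx":0,"dy":0,"dz":0,"rx":0,"ry":0,"rz":0,"claw":0},{"dx":0,"dy":0,"dz":0,"rx":0,"ry":0,"rz":0,"claw":0}]' >/dev/null && python3 ang.py &&
python3 -m jog '[{"dx":-0.001,"dy":-0.0002,"dz":0,"rx":0,"ry":0,"rz":-0.0105,"claw":0},{"dx":-0.001,"dy":-0.0002,"dz":0,"rx":0,"ry":0,"rz":-0.0105,"claw":0},{"dx":-0.001,"dy":-0.0002,"dz":0,"rx":0,"ry":0,"rz":-0.0105,"claw":0},{"dx":-0.001,"dy":-0.0002,"dz":0,"rx":0,"ry":0,"rz":-0.0105,"claw":0},{"dx":-0.001,"dy":-0.0002,"dz":0,"rx":0,"ry":0,"rz":-0.0105,"claw":0},{"dx":0,"dy":0,"dz":0,"rx":0,"ry":0,"rz":0,"claw":0},{"dx":0,"dy":0,"dz":0,"rx":0,"ry":0,"rz":0,"claw":0},{"dx":0,"dy":0,"dz":0,"rx":0,"ry":0,"rz":0,"claw":0},{"dx":0,"dy":0,"dz":0,"rx":0,"ry":0,"rz":0,"claw":0},{"dx":0,"dy":0,"dz":0,"rx":0,"ry":0,"rz":0,"claw":0}]' >/dev/null && python3 ang.py
```

```text
[(33.5, 27), (-79.0, 9), (-87.8, 25), (-87.8, 4)] tool ang 143.3 r 0.0955 F [ 0.7  0.  -1.1] 16.9
plate +24.5 gap 10.2 F 0.7
[(36.3, 27), (-83.8, 32), (-87.6, 5)] tool ang 146.0 r 0.0957 F [ 3.9  3.2 -2.4] 18.2
plate +27.3 gap 10.3 F 5.0
[(39.6, 28), (-81.4, 32), (-87.2, 6)] tool ang 149.2 r 0.0964 F [2.8 2.1 1.3] 19.5
plate +30.6 gap 10.3 F 3.5
```

```bash
python3 -m jog '[{"dx":-0.001,"dy":-0.0001,"dz":0,"rx":0,"ry":0,"rz":-0.0105,"claw":0},{"dx":-0.001,"dy":-0.0001,"dz":0,"rx":0,"ry":0,"rz":-0.0105,"claw":0},{"dx":-0.001,"dy":-0.0001,"dz":0,"rx":0,"ry":0,"rz":-0.0105,"claw":0},{"dx":-0.001,"dy":-0.0001,"dz":0,"rx":0,"ry":0,"rz":-0.0105,"claw":0},{"dx":0,"dy":0,"dz":0,"rx":0,"ry":0,"rz":0,"claw":0},{"dx":0,"dy":0,"dz":0,"rx":0,"ry":0,"rz":0,"claw":0},{"dx":0,"dy":0,"dz":0,"rx":0,"ry":0,"rz":0,"claw":0},{"dx":0,"dy":0,"dz":0,"rx":0,"ry":0,"rz":0,"claw":0},{"dx":0,"dy":0,"dz":0,"rx":0,"ry":0,"rz":0,"claw":0},{"dx":0,"dy":0,"dz":0,"rx":0,"ry":0,"rz":0,"claw":0}]' >/dev/null && python3 ang.py &&
python3 -m jog '[{"dx":-0.001,"dy":-0.0001,"dz":0,"rx":0,"ry":0,"rz":-0.0105,"claw":0},{"dx":-0.001,"dy":-0.0001,"dz":0,"rx":0,"ry":0,"rz":-0.0105,"claw":0},{"dx":-0.001,"dy":-0.0001,"dz":0,"rx":0,"ry":0,"rz":-0.0105,"claw":0},{"dx":-0.001,"dy":-0.0001,"dz":0,"rx":0,"ry":0,"rz":-0.0105,"claw":0},{"dx":0,"dy":0,"dz":0,"rx":0,"ry":0,"rz":0,"claw":0},{"dx":0,"dy":0,"dz":0,"rx":0,"ry":0,"rz":0,"claw":0},{"dx":0,"dy":0,"dz":0,"rx":0,"ry":0,"rz":0,"claw":0},{"dx":0,"dy":0,"dz":0,"rx":0,"ry":0,"rz":0,"claw":0},{"dx":0,"dy":0,"dz":0,"rx":0,"ry":0,"rz":0,"claw":0},{"dx":0,"dy":0,"dz":0,"rx":0,"ry":0,"rz":0,"claw":0}]' >/dev/null && python3 ang.py &&
python3 -m jog '[{"dx":-0.001,"dy":-0.0001,"dz":0,"rx":0,"ry":0,"rz":-0.0105,"claw":0},{"dx":-0.001,"dy":-0.0001,"dz":0,"rx":0,"ry":0,"rz":-0.0105,"claw":0},{"dx":-0.001,"dy":-0.0001,"dz":0,"rx":0,"ry":0,"rz":-0.0105,"claw":0},{"dx":-0.001,"dy":-0.0001,"dz":0,"rx":0,"ry":0,"rz":-0.0105,"claw":0},{"dx":0,"dy":0,"dz":0,"rx":0,"ry":0,"rz":0,"claw":0},{"dx":0,"dy":0,"dz":0,"rx":0,"ry":0,"rz":0,"claw":0},{"dx":0,"dy":0,"dz":0,"rx":0,"ry":0,"rz":0,"claw":0},{"dx":0,"dy":0,"dz":0,"rx":0,"ry":0,"rz":0,"claw":0},{"dx":0,"dy":0,"dz":0,"rx":0,"ry":0,"rz":0,"claw":0},{"dx":0,"dy":0,"dz":0,"rx":0,"ry":0,"rz":0,"claw":0}]' >/dev/null && python3 ang.py
```

```text
[(42.1, 28), (-79.2, 36), (-88.4, 6)] tool ang 151.7 r 0.0962 F [0.5 1.3 2.3] 20.8
plate +33.1 gap 10.4 F 1.4
[(44.6, 25), (-77.1, 33), (-87.2, 6)] tool ang 154.2 r 0.0961 F [0.  0.7 1.1] 22.1
plate +35.6 gap 10.5 F 0.7
[(46.7, 26), (-74.5, 27), (-82.0, 16)] tool ang 156.5 r 0.0959 F [-0.8  2.3 -1.2] 23.4
plate +37.7 gap 10.2 F 2.5
```

```bash
python3 -m jog '[{"dx":-0.001,"dy":-0.0001,"dz":0,"rx":0,"ry":0,"rz":-0.0105,"claw":0},{"dx":-0.001,"dy":-0.0001,"dz":0,"rx":0,"ry":0,"rz":-0.0105,"claw":0},{"dx":-0.001,"dy":-0.0001,"dz":0,"rx":0,"ry":0,"rz":-0.0105,"claw":0},{"dx":-0.001,"dy":-0.0001,"dz":0,"rx":0,"ry":0,"rz":-0.0105,"claw":0},{"dx":0,"dy":0,"dz":0,"rx":0,"ry":0,"rz":0,"claw":0},{"dx":0,"dy":0,"dz":0,"rx":0,"ry":0,"rz":0,"claw":0},{"dx":0,"dy":0,"dz":0,"rx":0,"ry":0,"rz":0,"claw":0},{"dx":0,"dy":0,"dz":0,"rx":0,"ry":0,"rz":0,"claw":0},{"dx":0,"dy":0,"dz":0,"rx":0,"ry":0,"rz":0,"claw":0},{"dx":0,"dy":0,"dz":0,"rx":0,"ry":0,"rz":0,"claw":0}]' >/dev/null && python3 ang.py &&
python3 -m jog '[{"dx":-0.001,"dy":-0.0001,"dz":0,"rx":0,"ry":0,"rz":-0.0105,"claw":0},{"dx":-0.001,"dy":-0.0001,"dz":0,"rx":0,"ry":0,"rz":-0.0105,"claw":0},{"dx":-0.001,"dy":-0.0001,"dz":0,"rx":0,"ry":0,"rz":-0.0105,"claw":0},{"dx":0,"dy":0,"dz":0,"rx":0,"ry":0,"rz":0,"claw":0},{"dx":0,"dy":0,"dz":0,"rx":0,"ry":0,"rz":0,"claw":0},{"dx":0,"dy":0,"dz":0,"rx":0,"ry":0,"rz":0,"claw":0},{"dx":0,"dy":0,"dz":0,"rx":0,"ry":0,"rz":0,"claw":0},{"dx":0,"dy":0,"dz":0,"rx":0,"ry":0,"rz":0,"claw":0},{"dx":0,"dy":0,"dz":0,"rx":0,"ry":0,"rz":0,"claw":0},{"dx":0,"dy":0,"dz":0,"rx":0,"ry":0,"rz":0,"claw":0}]' >/dev/null && python3 ang.py
```

```text
[(50.1, 27), (-72.1, 25), (-76.7, 8), (-87.0, 5)] tool ang 158.8 r 0.0958 F [ 0.4  0.4 -0. ] 24.7
plate +41.1 gap 11.3 F 0.6
[(51.6, 23), (-70.2, 26), (-77.0, 8), (-87.3, 5)] tool ang 160.6 r 0.0957 F [ 0.1 -0.1  0.7] 26.0
plate +42.6 gap 11.0 F 0.1
```

```bash
python3 - <<'E'
from station import *
from h import *
f=grab_frame("scene");np.savez("scene1.npz",**f);g=np.load("scene0.npz")
c=[cv2.resize(x["img"][245:295,290:360,::-1],None,fx=5.6,fy=5.6,interpolation=cv2.INTER_NEAREST) for x in(g,f)]
cv2.imwrite("pics/tab.png",np.hstack(c))
E
```

```text
(no output)
```

View pics/tab.png

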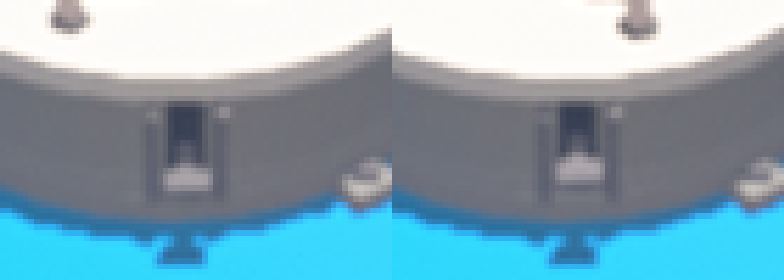

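The crops of the release tab, start on the left and now on the right, show it about 1.6 px (about 4 mm) higher. The ball has dropped in, and the pushing force is near zero. I'll back off, lift and check the plate.

```bash
python3 -m jog '[{"dx":0.01,"dy":-0.003,"dz":0,"rx":0,"ry":0,"rz":0,"claw":0},{"dx":0.005,"dy":-0.003,"dz":0,"rx":0,"ry":0,"rz":0,"claw":0},{"dx":0,"dy":0,"dz":-0.02,"rx":0,"ry":0,"rz":0,"claw":0},{"dx":0,"dy":0,"dz":-0.03,"rx":0,"ry":0,"rz":0,"claw":0},{"dx":0,"dy":0,"dz":-0.03,"rx":0,"ry":0,"rz":0,"claw":0},{"dx":0,"dy":0,"dz":-0.03,"rx":0,"ry":0,"rz":0,"claw":0},{"dx":0,"dy":0,"dz":-0.02,"rx":0,"ry":0,"rz":0,"claw":0},{"dx":0,"dy":0,"dz":0,"rx":0,"ry":0,"rz":0,"claw":0},{"dx":0,"dy":0,"dz":0,"rx":0,"ry":0,"rz":0,"claw":0},{"dx":0,"dy":0,"dz":0,"rx":0,"ry":0,"rz":0,"claw":0}]'
python3 ang.py
python3 - <<'E'
from station import *
from h import *
P0=np.load("scene0.npz")["img"].astype(int).sum(2);
f=grab_frame("scene");g=f["img"].astype(int).sum(2)
for q in (P0,g): print(q[258:284,320:327].mean(1).round().astype(int))
g=grab_frame("top");P=cloud(g);Z=P[...,2]
v,u=np.mgrid[:480,:640];k=(abs(v-243)<9)&(abs(u-422)<9)&(Z>.11)
zt=np.nanmax(Z[k]);print("knob",k.sum(),zt,onz(g,u[k].mean(),v[k].mean(),.151))
E
```

```text
clock: 27.3
tool_pos: [0.4553, 0.0393, 0.2363]
orientation: [-3.14, 0.0, 1.369]
ft_force: [-1.1, 0.2, -0.4]
grip_width: 0.0
gripper_force: 0.0
[(50.3, 10), (-70.4, 25), (-82.1, 15)] tool ang 153.0 r 0.1051 F [-0.5  0.1 -0.4] 27.35
[696 513 464 466 408 298 229 220 224 225 225 229 249 267 267 281 354 446
 496 494 427 342 326 340 346 345]
[694 511 463 465 404 295 223 216 219 220 234 255 264 275 343 446 500 501
 461 379 328 350 361 349 345 344]
knob 87 0.16331338605060802 [ 0.57579744 -0.18573077  0.151     ]Traceback (most recent call last):
  File "ang.py", line 10, in <module>
    gap=p[0]+120-np.degrees(np.arctan2(x[1],x[0])); F=np.hypot(*s["ft_force"][:2]); print("plate +%.1f gap %.1f F %.1f"%(p[0]-9,gap,F))
        ~^^^
IndexError: list index out of range
```

```bash
python3 -m jog '[{"dx":-0.0329,"dy":0.0272,"dz":0,"rx":0,"ry":0,"rz":0,"claw":0},{"dx":-0.0329,"dy":0.0272,"dz":0,"rx":0,"ry":0,"rz":0,"claw":0},{"dx":-0.0329,"dy":0.0272,"dz":0,"rx":0,"ry":0,"rz":0,"claw":0},{"dx":-0.0329,"dy":0.0272,"dz":0,"rx":0,"ry":0,"rz":0,"claw":0},{"dx":-0.0329,"dy":0.0272,"dz":0,"rx":0,"ry":0,"rz":0,"claw":0},{"dx":-0.0329,"dy":0.0272,"dz":0,"rx":0,"ry":0,"rz":0,"claw":0},{"dx":0,"dy":0,"dz":0,"rx":0,"ry":0,"rz":-0.117,"claw":0},{"dx":0,"dy":0,"dz":0,"rx":0,"ry":0,"rz":-0.117,"claw":0},{"dx":0,"dy":0,"dz":0.015,"rx":0,"ry":0,"rz":-0.117,"claw":0},{"dx":0,"dy":0,"dz":0.015,"rx":0,"ry":0,"rz":0,"claw":0}]'
python3 - <<'E'
from station import *
from h import *
f=grab_frame("wrist");np.savez("w4.npz",**f);cv2.imwrite("pics/w4.png",f["img"][:,:,::-1]);s=sense();print(s["tool_pos"],s["joints"].round(2))
P=cloud(f);d=P[...,:2]-s["tool_pos"][:2];k=(np.hypot(d[...,0],d[...,1])<.03)&(P[...,2]>.13)&(P[...,2]<.175)&(f["img"].max(2)<90)
v,u=np.nonzero(k);print(k.sum(),P[k].mean(0) if k.any() else "",P[k][:,2].max() if k.any() else "",u.mean(),v.mean(),u.min(),u.max(),v.min(),v.max())
E
```

```text
clock: 28.7
tool_pos: [0.5759, -0.1871, 0.2064]
orientation: [-3.141, -0.0, 1.718]
ft_force: [-0.2, 0.7, -0.4]
grip_width: 0.003
gripper_force: 0.0
[ 0.57489598 -0.18689566  0.20403938] [ 0.75  0.33 -0.63  1.6   0.2   1.28  0.23]
820 [ 0.57644947 -0.18760786  0.15653428] 0.16145193006154998 320.4060975609756 269.20365853658535 305 336 254 285
```

View pics/w4.png

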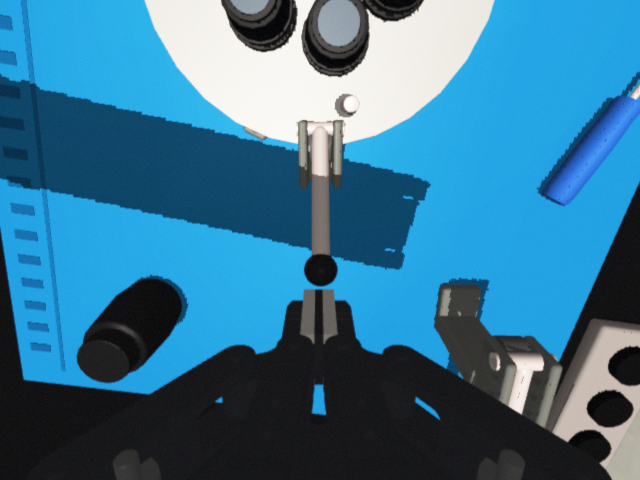

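The wrist view shows the knob at (320,269), directly under the closed fingers in the descent line. The handle runs straight up to the bracket at (320,135), with pin1 beside it and clear. I'm pressing down along the knob's arc.

```bash
python3 -m jog '[{"dx":-0.001,"dy":0,"dz":0.015,"rx":0,"ry":0,"rz":0,"claw":0},{"dx":-0.001,"dy":0,"dz":0.011,"rx":0,"ry":0,"rz":0,"claw":0},{"dx":0,"dy":0,"dz":0.006,"rx":0,"ry":0,"rz":0,"claw":0},{"dx":-0.0009,"dy":0,"dz":0.0015,"rx":0,"ry":0,"rz":0,"claw":0},{"dx":-0.0009,"dy":0,"dz":0.0015,"rx":0,"ry":0,"rz":0,"claw":0},{"dx":-0.0009,"dy":0,"dz":0.0015,"rx":0,"ry":0,"rz":0,"claw":0},{"dx":-0.0009,"dy":0,"dz":0.0015,"rx":0,"ry":0,"rz":0,"claw":0},{"dx":-0.0009,"dy":0,"dz":0.0015,"rx":0,"ry":0,"rz":0,"claw":0},{"dx":0,"dy":0,"dz":0,"rx":0,"ry":0,"rz":0,"claw":0},{"dx":0,"dy":0,"dz":0,"rx":0,"ry":0,"rz":0,"claw":0}]'
python3 -m jog '[{"dx":-0.0008,"dy":0,"dz":0.0015,"rx":0,"ry":0,"rz":0,"claw":0},{"dx":-0.0008,"dy":0,"dz":0.0015,"rx":0,"ry":0,"rz":0,"claw":0},{"dx":-0.0008,"dy":0,"dz":0.0015,"rx":0,"ry":0,"rz":0,"claw":0},{"dx":0,"dy":0,"dz":0,"rx":0,"ry":0,"rz":0,"claw":0},{"dx":0,"dy":0,"dz":0,"rx":0,"ry":0,"rz":0,"claw":0},{"dx":0,"dy":0,"dz":0,"rx":0,"ry":0,"rz":0,"claw":0},{"dx":0,"dy":0,"dz":0,"rx":0,"ry":0,"rz":0,"claw":0},{"dx":0,"dy":0,"dz":0,"rx":0,"ry":0,"rz":0,"claw":0},{"dx":0,"dy":0,"dz":0,"rx":0,"ry":0,"rz":0,"claw":0},{"dx":0,"dy":0,"dz":0,"rx":0,"ry":0,"rz":0,"claw":0}]'
```

```text
clock: 30.0
tool_pos: [0.5769, -0.1934, 0.1678]
orientation: [-3.142, -0.0, 1.719]
ft_force: [-0.4, 0.0, 0.8]
grip_width: 0.002
gripper_force: 0.1
clock: 31.25
tool_pos: [0.5773, -0.1957, 0.1633]
orientation: [-3.142, -0.0, 1.719]
ft_force: [-0.5, -2.4, 2.1]
grip_width: -0.003
gripper_force: 1.0
```

```bash
python3 -m jog '[{"dx":-0.0006,"dy":0,"dz":0.0015,"rx":0,"ry":0,"rz":0,"claw":0},{"dx":-0.0006,"dy":0,"dz":0.0015,"rx":0,"ry":0,"rz":0,"claw":0},{"dx":-0.0006,"dy":0,"dz":0.001,"rx":0,"ry":0,"rz":0,"claw":0},{"dx":0,"dy":0,"dz":0,"rx":0,"ry":0,"rz":0,"claw":0},{"dx":0,"dy":0,"dz":0,"rx":0,"ry":0,"rz":0,"claw":0},{"dx":0,"dy":0,"dz":0,"rx":0,"ry":0,"rz":0,"claw":0},{"dx":0,"dy":0,"dz":0,"rx":0,"ry":0,"rz":0,"claw":0},{"dx":0,"dy":0,"dz":0,"rx":0,"ry":0,"rz":0,"claw":0},{"dx":0,"dy":0,"dz":0,"rx":0,"ry":0,"rz":0,"claw":0},{"dx":0,"dy":0,"dz":0,"rx":0,"ry":0,"rz":0,"claw":0}]' |sed -n 2,4p
python3 -m jog '[{"dx":-0.0006,"dy":0,"dz":0.0015,"rx":0,"ry":0,"rz":0,"claw":0},{"dx":-0.0006,"dy":0,"dz":0.0015,"rx":0,"ry":0,"rz":0,"claw":0},{"dx":0,"dy":0,"dz":0,"rx":0,"ry":0,"rz":0,"claw":0},{"dx":0,"dy":0,"dz":0,"rx":0,"ry":0,"rz":0,"claw":0},{"dx":0,"dy":0,"dz":0,"rx":0,"ry":0,"rz":0,"claw":0},{"dx":0,"dy":0,"dz":0,"rx":0,"ry":0,"rz":0,"claw":0},{"dx":0,"dy":0,"dz":0,"rx":0,"ry":0,"rz":0,"claw":0},{"dx":0,"dy":0,"dz":0,"rx":0,"ry":0,"rz":0,"claw":0},{"dx":0,"dy":0,"dz":0,"rx":0,"ry":0,"rz":0,"claw":0},{"dx":0,"dy":0,"dz":0,"rx":0,"ry":0,"rz":0,"claw":0}]' |sed -n 2,4p
```

```text
tool_pos: [0.5775, -0.1974, 0.1592]
orientation: [-3.141, -0.0, 1.719]
ft_force: [-0.3, 1.0, 0.6]
tool_pos: [0.5778, -0.1987, 0.1563]
orientation: [-3.142, -0.0, 1.719]
ft_force: [-0.0, -0.2, 0.6]
```

```bash
python3 -m jog '[{"dx":-0.0005,"dy":0,"dz":0.0015,"rx":0,"ry":0,"rz":0,"claw":0},{"dx":-0.0005,"dy":0,"dz":0.0015,"rx":0,"ry":0,"rz":0,"claw":0},{"dx":0,"dy":0,"dz":0,"rx":0,"ry":0,"rz":0,"claw":0},{"dx":0,"dy":0,"dz":0,"rx":0,"ry":0,"rz":0,"claw":0},{"dx":0,"dy":0,"dz":0,"rx":0,"ry":0,"rz":0,"claw":0},{"dx":0,"dy":0,"dz":0,"rx":0,"ry":0,"rz":0,"claw":0},{"dx":0,"dy":0,"dz":0,"rx":0,"ry":0,"rz":0,"claw":0},{"dx":0,"dy":0,"dz":0,"rx":0,"ry":0,"rz":0,"claw":0},{"dx":0,"dy":0,"dz":0,"rx":0,"ry":0,"rz":0,"claw":0},{"dx":0,"dy":0,"dz":0,"rx":0,"ry":0,"rz":0,"claw":0}]' |sed -n 2,4p
python3 -m jog '[{"dx":-0.0005,"dy":0,"dz":0.0015,"rx":0,"ry":0,"rz":0,"claw":0},{"dx":-0.0005,"dy":0,"dz":0.0015,"rx":0,"ry":0,"rz":0,"claw":0},{"dx":0,"dy":0,"dz":0,"rx":0,"ry":0,"rz":0,"claw":0},{"dx":0,"dy":0,"dz":0,"rx":0,"ry":0,"rz":0,"claw":0},{"dx":0,"dy":0,"dz":0,"rx":0,"ry":0,"rz":0,"claw":0},{"dx":0,"dy":0,"dz":0,"rx":0,"ry":0,"rz":0,"claw":0},{"dx":0,"dy":0,"dz":0,"rx":0,"ry":0,"rz":0,"claw":0},{"dx":0,"dy":0,"dz":0,"rx":0,"ry":0,"rz":0,"claw":0},{"dx":0,"dy":0,"dz":0,"rx":0,"ry":0,"rz":0,"claw":0},{"dx":0,"dy":0,"dz":0,"rx":0,"ry":0,"rz":0,"claw":0}]' |sed -n 2,4p
```

```text
tool_pos: [0.5779, -0.1997, 0.1533]
orientation: [-3.142, -0.0, 1.719]
ft_force: [0.9, -0.7, 0.3]
tool_pos: [0.5781, -0.2007, 0.1503]
orientation: [3.142, -0.0, 1.719]
ft_force: [-0.8, -1.1, 1.4]
```

```bash
python3 -m jog '[{"dx":-0.0005,"dy":0,"dz":0.0015,"rx":0,"ry":0,"rz":0,"claw":0},{"dx":-0.0004,"dy":0,"dz":0.0015,"rx":0,"ry":0,"rz":0,"claw":0},{"dx":0,"dy":0,"dz":0,"rx":0,"ry":0,"rz":0,"claw":0},{"dx":0,"dy":0,"dz":0,"rx":0,"ry":0,"rz":0,"claw":0},{"dx":0,"dy":0,"dz":0,"rx":0,"ry":0,"rz":0,"claw":0},{"dx":0,"dy":0,"dz":0,"rx":0,"ry":0,"rz":0,"claw":0},{"dx":0,"dy":0,"dz":0,"rx":0,"ry":0,"rz":0,"claw":0},{"dx":0,"dy":0,"dz":0,"rx":0,"ry":0,"rz":0,"claw":0},{"dx":0,"dy":0,"dz":0,"rx":0,"ry":0,"rz":0,"claw":0},{"dx":0,"dy":0,"dz":0,"rx":0,"ry":0,"rz":0,"claw":0}]' |sed -n 2,4p
python3 -m jog '[{"dx":-0.0005,"dy":0,"dz":0.0015,"rx":0,"ry":0,"rz":0,"claw":0},{"dx":-0.0004,"dy":0,"dz":0.0015,"rx":0,"ry":0,"rz":0,"claw":0},{"dx":0,"dy":0,"dz":0,"rx":0,"ry":0,"rz":0,"claw":0},{"dx":0,"dy":0,"dz":0,"rx":0,"ry":0,"rz":0,"claw":0},{"dx":0,"dy":0,"dz":0,"rx":0,"ry":0,"rz":0,"claw":0},{"dx":0,"dy":0,"dz":0,"rx":0,"ry":0,"rz":0,"claw":0},{"dx":0,"dy":0,"dz":0,"rx":0,"ry":0,"rz":0,"claw":0},{"dx":0,"dy":0,"dz":0,"rx":0,"ry":0,"rz":0,"claw":0},{"dx":0,"dy":0,"dz":0,"rx":0,"ry":0,"rz":0,"claw":0},{"dx":0,"dy":0,"dz":0,"rx":0,"ry":0,"rz":0,"claw":0}]' |sed -n 2,4p
```

```text
tool_pos: [0.5782, -0.2017, 0.1474]
orientation: [3.141, 0.0, 1.719]
ft_force: [0.9, -3.5, 3.9]
tool_pos: [0.5785, -0.2029, 0.1446]
orientation: [3.141, 0.001, 1.719]
ft_force: [0.3, -4.2, 5.1]
```

```bash
python3 -m jog '[{"dx":-0.0005,"dy":0,"dz":0.001,"rx":0,"ry":0,"rz":0,"claw":0},{"dx":-0.0005,"dy":0,"dz":0.001,"rx":0,"ry":0,"rz":0,"claw":0},{"dx":-0.0005,"dy":0,"dz":0,"rx":0,"ry":0,"rz":0,"claw":0},{"dx":0,"dy":0,"dz":0,"rx":0,"ry":0,"rz":0,"claw":0},{"dx":0,"dy":0,"dz":0,"rx":0,"ry":0,"rz":0,"claw":0},{"dx":0,"dy":0,"dz":0,"rx":0,"ry":0,"rz":0,"claw":0},{"dx":0,"dy":0,"dz":0,"rx":0,"ry":0,"rz":0,"claw":0},{"dx":0,"dy":0,"dz":0,"rx":0,"ry":0,"rz":0,"claw":0},{"dx":0,"dy":0,"dz":0,"rx":0,"ry":0,"rz":0,"claw":0},{"dx":0,"dy":0,"dz":0,"rx":0,"ry":0,"rz":0,"claw":0}]' |sed -n 2,6p
```

```text
tool_pos: [0.5787, -0.2039, 0.1427]
orientation: [3.141, 0.0, 1.719]
ft_force: [-1.3, -2.9, 6.9]
grip_width: 0.001
gripper_force: 3.5
```

```bash
python3 -m jog '[{"dx":-0.0006,"dy":0,"dz":0.001,"rx":0,"ry":0,"rz":0,"claw":0},{"dx":-0.0006,"dy":0,"dz":0.001,"rx":0,"ry":0,"rz":0,"claw":0},{"dx":0,"dy":0,"dz":0,"rx":0,"ry":0,"rz":0,"claw":0},{"dx":0,"dy":0,"dz":0,"rx":0,"ry":0,"rz":0,"claw":0},{"dx":0,"dy":0,"dz":0,"rx":0,"ry":0,"rz":0,"claw":0},{"dx":0,"dy":0,"dz":0,"rx":0,"ry":0,"rz":0,"claw":0},{"dx":0,"dy":0,"dz":0,"rx":0,"ry":0,"rz":0,"claw":0},{"dx":0,"dy":0,"dz":0,"rx":0,"ry":0,"rz":0,"claw":0},{"dx":0,"dy":0,"dz":0,"rx":0,"ry":0,"rz":0,"claw":0},{"dx":0,"dy":0,"dz":0,"rx":0,"ry":0,"rz":0,"claw":0}]' |sed -n 2,6p; python3 -c "
from station import *
import numpy as np
print(sense()['ft_force'],sense()['clock'])"
```

```text
tool_pos: [0.5788, -0.2048, 0.1405]
orientation: [3.141, -0.0, 1.72]
ft_force: [-0.1, -2.2, 5.9]
grip_width: -0.001
gripper_force: 2.9
[-0.13041976 -2.2438724   5.87982763] 41.25
```

```bash
python3 -m jog '[{"dx":-0.0005,"dy":0,"dz":0.001,"rx":0,"ry":0,"rz":0,"claw":0},{"dx":-0.0005,"dy":0,"dz":0.001,"rx":0,"ry":0,"rz":0,"claw":0},{"dx":0,"dy":0,"dz":0.0005,"rx":0,"ry":0,"rz":0,"claw":0},{"dx":0,"dy":0,"dz":0,"rx":0,"ry":0,"rz":0,"claw":0},{"dx":0,"dy":0,"dz":0,"rx":0,"ry":0,"rz":0,"claw":0},{"dx":0,"dy":0,"dz":0,"rx":0,"ry":0,"rz":0,"claw":0},{"dx":0,"dy":0,"dz":0,"rx":0,"ry":0,"rz":0,"claw":0},{"dx":0,"dy":0,"dz":0,"rx":0,"ry":0,"rz":0,"claw":0},{"dx":0,"dy":0,"dz":0,"rx":0,"ry":0,"rz":0,"claw":0},{"dx":0,"dy":0,"dz":0,"rx":0,"ry":0,"rz":0,"claw":0}]' |sed -n 2,6p; python3 - <<'E'
from station import *
for i in range(3): grab_frame("top"); print(sense()["ft_force"].round(1))
E
```

```text
tool_pos: [0.579, -0.2057, 0.1385]
orientation: [3.141, -0.0, 1.72]
ft_force: [-1.5, -1.0, 9.7]
grip_width: -0.001
gripper_force: 4.8
[-1.7 -0.6  9.5]
[-1.3 -1.1 10. ]
[-1.7 -1.2  8.9]
```

```bash
python3 -m jog '[{"dx":0,"dy":0,"dz":-0.003,"rx":0,"ry":0,"rz":0,"claw":0},{"dx":0,"dy":0,"dz":-0.01,"rx":0,"ry":0,"rz":0,"claw":0},{"dx":0,"dy":0,"dz":-0.03,"rx":0,"ry":0,"rz":0,"claw":0},{"dx":0,"dy":0,"dz":-0.03,"rx":0,"ry":0,"rz":0,"claw":0},{"dx":0,"dy":0,"dz":-0.02,"rx":0,"ry":0,"rz":0,"claw":0},{"dx":0,"dy":0,"dz":0,"rx":0,"ry":0,"rz":0,"claw":0},{"dx":0,"dy":0,"dz":0,"rx":0,"ry":0,"rz":0,"claw":0},{"dx":0,"dy":0,"dz":0,"rx":0,"ry":0,"rz":0,"claw":0},{"dx":0,"dy":0,"dz":0,"rx":0,"ry":0,"rz":0,"claw":0},{"dx":0,"dy":0,"dz":0,"rx":0,"ry":0,"rz":0,"claw":0}]'
python3 - <<'E'
from station import *
from h import *
f=grab_frame("wrist");s=sense();P=cloud(f);d=P[...,:2]-s["tool_pos"][:2]
k=(np.hypot(d[...,0],d[...,1])<.03)&(P[...,2]>.10)&(P[...,2]<.175)&(f["img"].max(2)<90)
print("knob",k.sum(),P[k].mean(0),np.percentile(P[k][:,2],99),s["ft_force"].round(1))
g=grab_frame("scene")["img"].astype(int).sum(2);print(g[258:284,320:327].mean(1).round().astype(int))
E
python3 ang.py 2>&1|head -1
```

```text
clock: 43.9
tool_pos: [0.5788, -0.2062, 0.2304]
orientation: [-3.141, -0.0, 1.719]
ft_force: [-0.1, 0.0, -0.1]
grip_width: 0.001
gripper_force: 0.0
knob 552 [ 0.57872883 -0.20177491  0.12966118] 0.13350948094830706 [0.4 0.5 0.1]
[694 511 463 466 405 295 226 219 223 224 236 257 267 277 344 446 499 502
 462 382 329 351 362 350 346 345]
[(51.4, 24), (-70.3, 26), (-80.5, 18), (170.6, 21)] tool ang -81.4 r 0.1999 F [-0.4 -0.3 -0.1] 44.05
```

The detent tab is still up and pin0 is at 170.6°. The knob reads about 3 mm higher than where I pressed it, so I'll touch it lightly to see whether it sprang back.

```bash
python3 -m jog '[{"dx":0,"dy":0,"dz":0.03,"rx":0,"ry":0,"rz":0,"claw":0},{"dx":0,"dy":0,"dz":0.03,"rx":0,"ry":0,"rz":0,"claw":0},{"dx":0,"dy":0,"dz":0.02,"rx":0,"ry":0,"rz":0,"claw":0},{"dx":0,"dy":0,"dz":0.007,"rx":0,"ry":0,"rz":0,"claw":0},{"dx":0,"dy":0,"dz":0.003,"rx":0,"ry":0,"rz":0,"claw":0},{"dx":0,"dy":0,"dz":0.001,"rx":0,"ry":0,"rz":0,"claw":0},{"dx":0,"dy":0,"dz":0,"rx":0,"ry":0,"rz":0,"claw":0},{"dx":0,"dy":0,"dz":0,"rx":0,"ry":0,"rz":0,"claw":0},{"dx":0,"dy":0,"dz":0,"rx":0,"ry":0,"rz":0,"claw":0},{"dx":0,"dy":0,"dz":0,"rx":0,"ry":0,"rz":0,"claw":0}]'
```

```text
clock: 45.3
tool_pos: [0.5792, -0.2065, 0.1404]
orientation: [3.141, 0.001, 1.719]
ft_force: [-1.9, -0.4, 6.4]
grip_width: -0.003
gripper_force: 2.7
```

```bash
python3 -m jog '[{"dx":0,"dy":0,"dz":0.001,"rx":0,"ry":0,"rz":0,"claw":0},{"dx":0,"dy":0,"dz":0.001,"rx":0,"ry":0,"rz":0,"claw":0},{"dx":0,"dy":0,"dz":0.0008,"rx":0,"ry":0,"rz":0,"claw":0},{"dx":0,"dy":0,"dz":0,"rx":0,"ry":0,"rz":0,"claw":0},{"dx":0,"dy":0,"dz":0,"rx":0,"ry":0,"rz":0,"claw":0},{"dx":0,"dy":0,"dz":0,"rx":0,"ry":0,"rz":0,"claw":0},{"dx":0,"dy":0,"dz":0,"rx":0,"ry":0,"rz":0,"claw":0},{"dx":0,"dy":0,"dz":0,"rx":0,"ry":0,"rz":0,"claw":0},{"dx":0,"dy":0,"dz":0,"rx":0,"ry":0,"rz":0,"claw":0},{"dx":0,"dy":0,"dz":0,"rx":0,"ry":0,"rz":0,"claw":0}]'
```

```text
clock: 46.55
tool_pos: [0.5794, -0.2072, 0.1383]
orientation: [3.14, 0.002, 1.718]
ft_force: [-2.5, -1.9, 10.0]
grip_width: 0.0
gripper_force: 5.1
```

```bash
python3 -m jog '[{"dx":0,"dy":0,"dz":-0.001,"rx":0,"ry":0,"rz":0,"claw":0},{"dx":0,"dy":0,"dz":-0.001,"rx":0,"ry":0,"rz":0,"claw":0},{"dx":0,"dy":0,"dz":0,"rx":0,"ry":0,"rz":0,"claw":0},{"dx":0,"dy":0,"dz":0,"rx":0,"ry":0,"rz":0,"claw":0},{"dx":0,"dy":0,"dz":0,"rx":0,"ry":0,"rz":0,"claw":0},{"dx":0,"dy":0,"dz":0,"rx":0,"ry":0,"rz":0,"claw":0},{"dx":0,"dy":0,"dz":0,"rx":0,"ry":0,"rz":0,"claw":0},{"dx":0,"dy":0,"dz":0,"rx":0,"ry":0,"rz":0,"claw":0},{"dx":0,"dy":0,"dz":0,"rx":0,"ry":0,"rz":0,"claw":0},{"dx":0,"dy":0,"dz":0,"rx":0,"ry":0,"rz":0,"claw":0}]'
```

```text
clock: 47.8
tool_pos: [0.5793, -0.2068, 0.1396]
orientation: [3.141, 0.001, 1.719]
ft_force: [-1.8, -2.1, 7.4]
grip_width: 0.002
gripper_force: 3.3
```

```bash
python3 -m jog '[{"dx":0,"dy":0,"dz":-0.001,"rx":0,"ry":0,"rz":0,"claw":0},{"dx":0,"dy":0,"dz":-0.001,"rx":0,"ry":0,"rz":0,"claw":0},{"dx":0,"dy":0,"dz":0,"rx":0,"ry":0,"rz":0,"claw":0},{"dx":0,"dy":0,"dz":0,"rx":0,"ry":0,"rz":0,"claw":0},{"dx":0,"dy":0,"dz":0,"rx":0,"ry":0,"rz":0,"claw":0},{"dx":0,"dy":0,"dz":0,"rx":0,"ry":0,"rz":0,"claw":0},{"dx":0,"dy":0,"dz":0,"rx":0,"ry":0,"rz":0,"claw":0},{"dx":0,"dy":0,"dz":0,"rx":0,"ry":0,"rz":0,"claw":0},{"dx":0,"dy":0,"dz":0,"rx":0,"ry":0,"rz":0,"claw":0},{"dx":0,"dy":0,"dz":0,"rx":0,"ry":0,"rz":0,"claw":0}]'
```

```text
clock: 49.05
tool_pos: [0.5789, -0.2061, 0.141]
orientation: [-3.142, -0.0, 1.719]
ft_force: [0.9, -0.4, 0.9]
grip_width: -0.003
gripper_force: 0.6
```

```bash
python3 -m jog '[{"dx":0,"dy":0,"dz":-0.005,"rx":0,"ry":0,"rz":0,"claw":0},{"dx":0,"dy":0,"dz":-0.01,"rx":0,"ry":0,"rz":0,"claw":0},{"dx":0,"dy":0,"dz":-0.03,"rx":0,"ry":0,"rz":0,"claw":0},{"dx":0,"dy":0,"dz":-0.03,"rx":0,"ry":0,"rz":0,"claw":0},{"dx":0,"dy":0,"dz":-0.015,"rx":0,"ry":0,"rz":0,"claw":0},{"dx":0,"dy":0,"dz":0,"rx":0,"ry":0,"rz":0,"claw":0},{"dx":0,"dy":0,"dz":0,"rx":0,"ry":0,"rz":0,"claw":0},{"dx":0,"dy":0,"dz":0,"rx":0,"ry":0,"rz":0,"claw":0},{"dx":0,"dy":0,"dz":0,"rx":0,"ry":0,"rz":0,"claw":0},{"dx":0,"dy":0,"dz":0,"rx":0,"ry":0,"rz":0,"claw":0}]'
python3 - <<'E'
from station import *
from h import *
f=grab_frame("wrist");s=sense();P=cloud(f);d=P[...,:2]-s["tool_pos"][:2]
k=(np.hypot(d[...,0],d[...,1])<.03)&(P[...,2]>.10)&(P[...,2]<.175)&(f["img"].max(2)<90)
print("knob",k.sum(),P[k].mean(0),np.percentile(P[k][:,2],99))
print(finish_job())
E
```

```text
clock: 50.3
tool_pos: [0.5788, -0.2062, 0.2307]
orientation: [-3.141, -0.0, 1.719]
ft_force: [0.3, -0.3, 0.5]
grip_width: 0.005
gripper_force: 0.0
knob 559 [ 0.57872839 -0.20168349  0.12965773] 0.1336521321917235
the job is handed in; nothing more can be done
None
```

The plate is in the next counter-clockwise notch (about 42° on, tab seen up), the clamp was pressed to about 10 N and the job is handed in at about 50 s; after release the lever rose about 2.5 mm at the knob and then held, but I could not measure its force on the rim.

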